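# Stop the riveting plate from rocking

## Robot

A 6-joint arm with a two-finger parallel gripper is mounted at the origin on the work surface. World frame = base frame: x ahead of the robot, y to its left, z up, the work surface at z = 0. Lengths are in mm, angles in rad, forces in N, time in s.
With the tool pointing down it reaches from about 350 to 875 mm from the base axis. Payload 4.2 kg.
Tool frame: the origin (TCP) lies at the very end of the fingers, on their centre line; the grasp point (between the pads) lies 19 mm behind it; z points along the fingers, y is the direction in which the jaws open and shut (so a half turn about z gives the same grasp; the last joint's range is limited). The gripper opens to 85 mm and grips with 20 to 120 N. Pads are 22 mm wide; open, the fingers measure 114 mm over their backs; the gripper's body (76 mm by 85 mm) begins 54 mm behind the grasp point. The pads swing forward as they close: fully open they stand 13 mm farther back than shut.
Start: joints at [-0.88, 0.385, 0.008, 0, -1.194, -0.259], TCP at [261.579, -567.605, 231.312] pointing down, gripper open.
Joint ranges: [-3.14, 3.14], [-1.21, 2.06], [-1.07, 1.41], [-3.16, 2.05], [-2.99, -0.16], [-3.1, 3.1]. Speed limits (rad/s): [2.79, 2.79, 3.14, 3.14, 3.14, 3.14].

## Interface

Orientations are given as a unit quaternion [x, y, z, w].
In Python, from bench import read_state, get_image, camera_params, job_done gives the robot as it stands.
- The arm moves only by the tool send_rows, never from a script. Its arguments are lists of equal length, an entry for each row: "translation": the shift along the tool's x, y, z in m, a list of three; "yaw": the turn about the tool's z in degrees; "fingers": the closure in counts, from 0 (fully open) to 255 (shut). A call has 1 to 12 rows; each row is the pose to reach, as a shift and turn from the pose measured when the call began, along the tool's axes at that moment; what a row does not reach only later rows make up. A row lasts 1/10 s, in which the tool goes at most 50 mm and 8.59 degrees, less where a joint would pass 70% of its speed; a pose out of reach is approached as far as the arm can. A call with a gripper value outside its range is refused whole. The fingers move at their own pace and stop on an object; the grip force is fixed at half the most. Time passes only in rows, so rows that repeat a pose let the fingers close. It gives the time, the measured TCP pose, the force and the opening at its end, in the units of the state.
- read_state(): the state, without advancing time (a new reading comes with each control period).
- get_image(name): name is "scene" or "top"; returns the picture (420x560x3 uint8, blue, green, red); there is no depth.
- camera_params(name): a dict with "mtx" (3x3 intrinsics, pixels), "rvec" (rotation vector, rad) and "tvec" (3), from world to camera coordinates, as OpenCV has them. Camera axes: x right, y down, z forward; pixel columns grow to the right and rows downward; lengths in mm; the calibration is good to about 2 mm. A picture is of the moment at which its call begins. camera_params takes no time and is no camera call.
- job_done(): hands the job in, once; it reports no verdict.
The state is a dict: "clock": time; "joints": joint angles; "joint_vel": joint speeds; "joint_efforts": joint torques, N m; "position": TCP position; "ee_rot": TCP orientation; "contact_force": force on the tool from outside, world axes, zero at the start; "wrist_torque": the same for the moment, N m; "gripper_width": finger opening in mm.
Only numpy, scipy, OpenCV 4.12 (cv2) and the standard library are available. Lean on these libraries where they do the work, as an engineer would, in place of code of your own. Each camera call takes 0.05 s, during which the arm holds its last target.

## Task

The aluminium riveting plate rocks because one of its four feet is loose. Press down on its corner ears with your fingertips to find the one that gives, then press the raised steel shim tab at that same corner down flat. Leave the other three tabs up, do not lift or shift the plate, leave the things around it where they are, and finish clear of everything.

Things in the scene. Friction and masses are not known exactly. Their poses are not given: they have to be found in the camera images.
- plate: Loose H-shaped aluminium riveting plate, 0.8 kg: middle 150 x 106 x 12 mm (x, y, z) with a brass stake 18 mm high at its centre, and four corner ears 34 mm wide in x reaching out in y to 107 mm from the centre. They rest on four look-alike feet. Origin: centre of the underside, 36 mm above the table when level; at yaw 0 x points away from the robot, y left, z up.
- stand: Plywood board 310 x 270 x 12 mm, fixed to the table at a varying place and turn; carries the feet and shims. Origin at table height under the plate's centre, axes as the plate's; it spans -170 to +140 mm in x.
- ear_near_left (a point): Centre of the top of the plate's near-left ear (as seen from the robot; marked by a dark 12 mm dot), straight above its foot, 48 mm above the table when level; moves with the plate. Three ears are firm. The ear over the loose sprung foot gives from about 4 N, sinks 4 mm by 7 N (plate tips 0.04 rad, opposite ear rises) and springs back.
- ear_near_right (a point): Centre of the top of the plate's near-right ear (as seen from the robot; marked by a dark 12 mm dot), straight above its foot, 48 mm above the table when level; moves with the plate. Three ears are firm. The ear over the loose sprung foot gives from about 4 N, sinks 4 mm by 7 N (plate tips 0.04 rad, opposite ear rises) and springs back.
- ear_far_left (a point): Centre of the top of the plate's far-left ear (as seen from the robot; marked by a dark 12 mm dot), straight above its foot, 48 mm above the table when level; moves with the plate. Three ears are firm. The ear over the loose sprung foot gives from about 4 N, sinks 4 mm by 7 N (plate tips 0.04 rad, opposite ear rises) and springs back.
- ear_far_right (a point): Centre of the top of the plate's far-right ear (as seen from the robot; marked by a dark 12 mm dot), straight above its foot, 48 mm above the table when level; moves with the plate. Three ears are firm. The ear over the loose sprung foot gives from about 4 N, sinks 4 mm by 7 N (plate tips 0.04 rad, opposite ear rises) and springs back.
- tab_near_left (a point): Point fixed to the stand where the top of the near-left shim tab lies when flat (35.6 mm above the table), 32 mm from its pivot. Tab: steel strip 20 mm wide, sticking out 42 mm to -x from a pivot 30 mm to -x of its ear's centre. Starts raised 0.34-0.42 rad (tip 16 mm up); pressed here turns down at about 8 N, stays where left, stops at flat, filling the gap under the ear.
- tab_near_right (a point): Point fixed to the stand where the top of the near-right shim tab lies when flat (35.6 mm above the table), 32 mm from its pivot. Tab: steel strip 20 mm wide, sticking out 42 mm to -x from a pivot 30 mm to -x of its ear's centre. Starts raised 0.34-0.42 rad (tip 16 mm up); pressed here turns down at about 8 N, stays where left, stops at flat, filling the gap under the ear.
- tab_far_left (a point): Point fixed to the stand where the top of the far-left shim tab lies when flat (35.6 mm above the table), 32 mm from its pivot. Tab: steel strip 20 mm wide, sticking out 42 mm to -x from a pivot 30 mm to -x of its ear's centre. Starts raised 0.34-0.42 rad (tip 16 mm up); pressed here turns down at about 8 N, stays where left, stops at flat, filling the gap under the ear.
- tab_far_right (a point): Point fixed to the stand where the top of the far-right shim tab lies when flat (35.6 mm above the table), 32 mm from its pivot. Tab: steel strip 20 mm wide, sticking out 42 mm to -x from a pivot 30 mm to -x of its ear's centre. Starts raised 0.34-0.42 rad (tip 16 mm up); pressed here turns down at about 8 N, stays where left, stops at flat, filling the gap under the ear.
- shim_loose (a joint): Angle in rad of the shim tab that belongs to the rocking corner: 0 flat, 0.45 fully raised. The reading does not tell where that corner is; it varies.
- shim_firm1 (a joint): Angle in rad of a shim tab at one of the three firm corners (which one varies): 0 flat, 0.45 fully raised.
- shim_firm2 (a joint): Angle in rad of a shim tab at one of the three firm corners (which one varies): 0 flat, 0.45 fully raised.
- shim_firm3 (a joint): Angle in rad of a shim tab at one of the three firm corners (which one varies): 0 flat, 0.45 fully raised.
- rivet_cup: Small steel rivet cup, 42 mm wide, 30 mm high, standing on the board between the two near tabs; a bystander. Origin at its underside.
- spool: Wooden thread spool, 38 mm wide, 42 mm high, standing on the board beyond the plate, between the far ears; a bystander. Origin at its underside.
- mallet: Rubber mallet lying on the table to the left; a bystander. Origin at its underside.
- hide_mallet: Pale rawhide mallet lying far left; a bystander. Origin at its underside.
- hone: Wooden block with a grey-green sharpening stone, lying to the right; a bystander. Origin at its underside.
- glue: Glue jar, 44 mm wide, 85 mm high, standing far right; a bystander. Origin at its underside.
- punch: Steel hand punch, 120 mm long, 12 mm thick, lying near right; a bystander. Origin at its underside.

How it is judged:
By the outcome, as a careful person would: the job done as asked, in the order asked, and still so for the second after the job is handed in, with the robot touching nothing.
It also fails if it takes over 56 s, if anything falls off the work surface, if the arm or the gripper's body presses on something with over 40 N, if the wrist force passes 120 N, or if a joint passes its speed limit or range.

## Working session

There is one attempt and no reset: what is moved stays moved. The work goes in short steps, Python scripts to look and compute and a tool call to move; the robot and the scene stay as the last step left them, time stands still between calls to the robot, and variables do not carry over. Pictures are saved under pics/ and viewed, and the job is handed in when it is done.

Besides the shell and the picture viewer there is one more tool, called as a command line: name --pt "numbers of a row" for each row, then --argument value for the rest. send_rows: Moves the arm, as the interface text tells. Its arguments: {"type":"object","properties":{"translation":{"type":"array","items":{"type":"array","items":{"type":"number"}}},"yaw":{"type":"array","items":{"type":"number"}},"fingers":{"type":"array","items":{"type":"number"}}},"required":["translation","yaw","fingers"]}

```bash
ls; mkdir -p pics
python3 - <<'E'
from bench import *
import cv2
print(read_state())
for n in("scene","top"):
    cv2.imwrite(f"pics/{n}0.png",get_image(n)); print(camera_params(n))
E
```

```text
pics
{'clock': 0.0, 'joints': array([-8.80391208e-01,  3.85536848e-01,  6.58732620e-03, -4.90511717e-04,
       -1.19403192e+00, -2.58591749e-01]), 'joint_vel': array([ 0.00138366, -0.00093088,  0.00070353,  0.00066256, -0.00040495,
       -0.00059322]), 'joint_efforts': array([-7.24026504e-04, -3.92289662e+01,  1.88403422e+01,  4.18628767e+00,
       -4.65114426e-03, -1.64909528e-05]), 'position': array([ 261.32217417, -567.07343774,  230.21969963]), 'ee_rot': array([-2.14144635e-01,  9.76801326e-01,  1.07600628e-03, -2.96411073e-04]), 'contact_force': array([ 0.48412416, -0.03209881, -0.01656081]), 'wrist_torque': array([0.00496144, 0.03757337, 0.01833106]), 'gripper_width': 85.5221853937665}
{'mtx': array([[506.95974109,   0.        , 281.99411753],
       [  0.        , 506.95974109, 214.59443523],
       [  0.        ,   0.        ,   1.        ]]), 'rvec': array([ 0.94537005,  2.39587344, -1.12107885]), 'tvec': array([ 349.91375466, -186.19256792, 1493.82662043])}
{'mtx': array([[453.80610685,   0.        , 282.57575267],
       [  0.        , 453.80610685, 211.94207252],
       [  0.        ,   0.        ,   1.        ]]), 'rvec': array([ 2.19742663, -2.17158765,  0.12681488]), 'tvec': array([  -9.82554662,  514.41801915, 1254.30031177])}
```

View pics/top0.png

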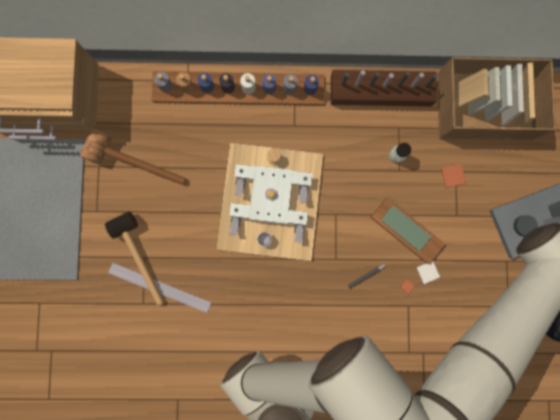

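View pics/scene0.png

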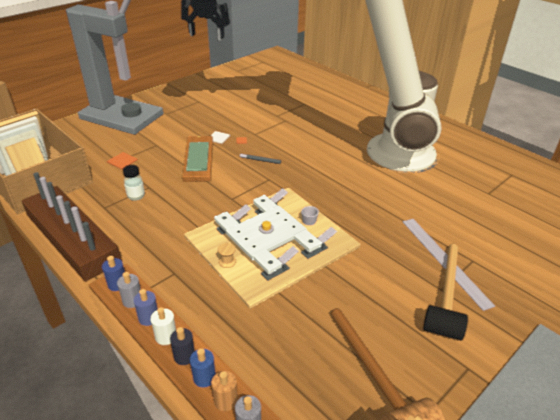

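Run:
```python
import cv2
im=cv2.imread("pics/top0.png"); cv2.imwrite("pics/top0z.png",cv2.resize(im[130:300,180:400],None,fx=3.5,fy=3.5,interpolation=cv2.INTER_CUBIC))
```

```text
(no output)
```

View pics/top0z.png

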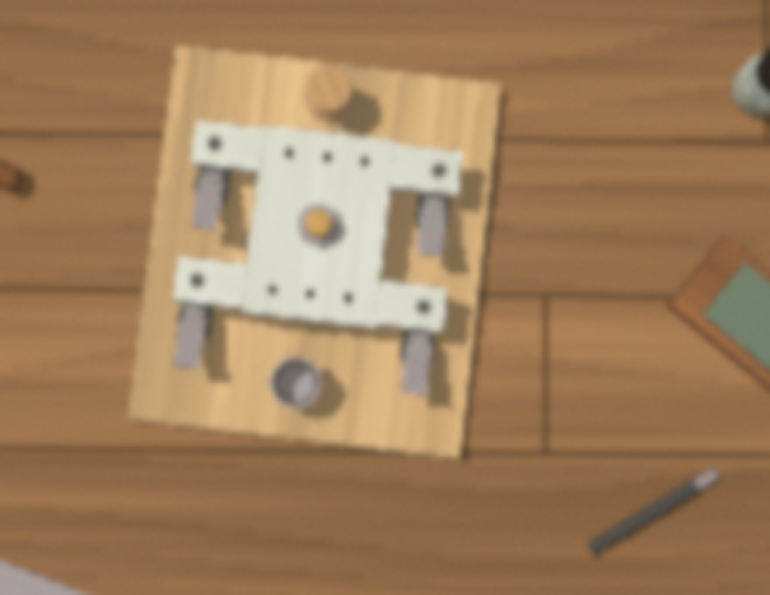

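The top picture shows the ear dots in the crop at far-left (214,143), far-right (439,170), near-left (197,280) and near-right (424,307). The near ears face the robot, at the bottom of the picture. All four tabs stick out towards the robot, and the cup and spool stand clear of the ears.

```bash
cat > h.py <<'E'
import numpy as np,cv2
from bench import *
def ray(n,px,z):
    c=camera_params(n);R,_=cv2.Rodrigues(c["rvec"]);t=np.ravel(c["tvec"])
    p=cv2.undistortPoints(np.array(px,float).reshape(-1,1,2),c["mtx"],None).reshape(-1,2)
    o=-R.T@t; d=np.c_[p,np.ones(len(p))]@R
    return o+d*((z-o[2])/d[:,2])[:,None]
def proj(n,P):
    c=camera_params(n);return cv2.projectPoints(np.array(P,float),c["rvec"],c["tvec"],c["mtx"],None)[0].reshape(-1,2)
E
python3 - <<'E'
from h import *
im=cv2.imread("pics/top0.png",0).astype(float)
z=np.array([[214,143],[439,170],[197,280],[424,307]],float)
px=(z+.5)/3.5-.5+[180,130]
out=[]
for u,v in px:   # dark centroid
    a,b=int(round(u)),int(round(v)); w=im[b-2:b+3,a-2:a+3]; w=np.clip(np.percentile(im[b-4:b+5,a-4:a+5],80)-w-20,0,None)
    yy,xx=np.mgrid[b-2:b+3,a-2:a+3]; out.append([(w*xx).sum()/w.sum(),(w*yy).sum()/w.sum()])
out=np.array(out);print(px,out)
P=ray("top",out,48);print(P)
c=P.mean(0);print("c",c)
print("dx",np.linalg.norm(P[0]-P[2]),np.linalg.norm(P[1]-P[3]),"dy",np.linalg.norm(P[0]-P[1]),np.linalg.norm(P[2]-P[3]))
dy=(P[0]+P[2]-P[1]-P[3]);dx=(P[0]+P[1]-P[2]-P[3])
y1=np.arctan2(-dy[0],dy[1]);y2=np.arctan2(dx[1],dx[0]);print("yaw",np.degrees([y1,y2]))
bz=np.array([[176,46],[502,86],[464,458],[130,416]]);B=ray("top",(bz+.5)/3.5-.5+[180,130],12)
print("board",B,B.mean(0)); 
print(np.linalg.norm(np.diff(B,axis=0),axis=1))
e=B[0]-B[3]+B[1]-B[2];print(np.degrees(np.arctan2(e[1],e[0])))
print("scene proj",proj("scene",P))
s=read_state();from scipy.spatial.transform import Rotation as Ro
print(Ro.from_quat(s["ee_rot"]).as_matrix())
im=cv2.imread("pics/scene0.png")
for q in proj("scene",P): cv2.circle(im,tuple(int(round(8*k)) for k in q),8,(0,0,255),-1,cv2.LINE_AA,3)
cv2.imwrite("pics/s0z.png",cv2.resize(im[170:310,170:370],None,fx=4,fy=4,interpolation=cv2.INTER_CUBIC))
E
```

```text
[[240.78571429 170.5       ]
 [305.07142857 178.21428571]
 [235.92857143 209.64285714]
 [300.78571429 217.35714286]] [[240.89166667 170.47380952]
 [304.98756219 178.22761194]
 [235.84444444 209.68421053]
 [300.62046632 217.24740933]]
[[626.59871994 114.01059808  48.        ]
 [607.40967568 -64.65001641  48.        ]
 [516.84645494 125.79662415  48.        ]
 [498.17875162 -53.23578661  48.        ]]
c [562.25840055  30.4803548   48.        ]
dx 110.38328715416779 109.82567738079364 dy 179.68815928493459 180.00302011022794
yaw [-6.04145762 -6.04766295]
board [[ 713.45049986  149.60744948   12.        ]
 [ 684.32290392 -119.02103737   12.        ]
 [ 379.1953333   -89.07778241   12.        ]
 [ 409.95994531  179.97324222   12.        ]] [546.7321706   30.37046798  12.        ]
[270.20303624 306.59326945 270.80420087]
-5.6590660368703
scene proj [[270.07740933 261.63099269]
 [223.95248786 217.36165806]
 [310.50766569 240.56138163]
 [262.50444834 200.09508816]]
[[-9.08284954e-01 -4.18351071e-01 -9.07613421e-04]
 [-4.18352042e-01  9.08283333e-01  1.71921659e-03]
 [ 1.05134041e-04  1.94124049e-03 -9.99998110e-01]]
```

View pics/s0z.png

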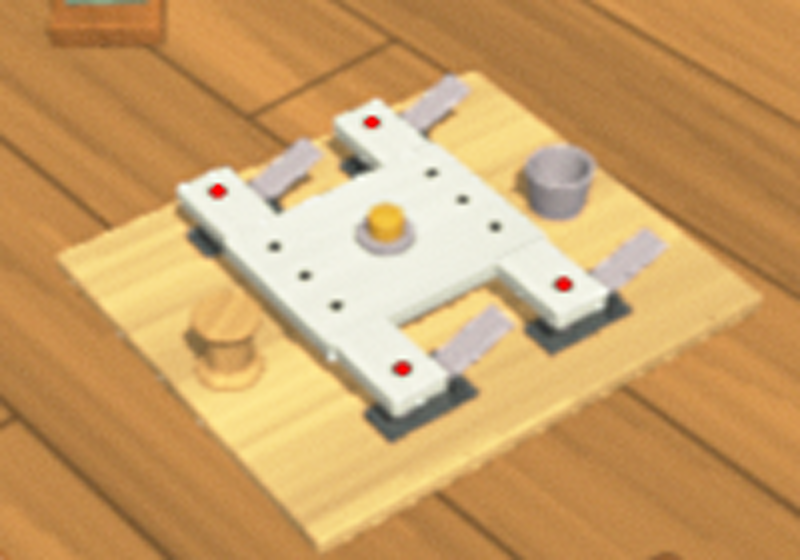

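The dots project onto all four ears in the scene view. Spacing is 180 x 110 mm and yaw is -6.05° by both axes, so the ears sit at (±55, ±90) about centre (562.3, 30.5). The board fit agrees. Next I work out the first move.

```bash
cat >> h.py <<'E'
from scipy.spatial.transform import Rotation as Ro
C=np.array([562.3,30.5]);YAW=np.radians(-6.045)
def W(x,y,z): 
    c,s=np.cos(YAW),np.sin(YAW);return np.array([C[0]+c*x-s*y,C[1]+s*x+c*y,z])
PT={a+b+k:(X+o,Y) for a,X in(("n",-55),("f",55)) for b,Y in(("l",90),("r",-90)) for k,o in(("e",0),("t",-62))}
def go(k,z):
    s=read_state();R=Ro.from_quat(s["ee_rot"]).as_matrix()
    t=W(*PT[k],z);d=R.T@(t-s["position"])/1000
    want=np.pi+YAW; cur=np.arctan2(R[1,0],R[0,0]); y=np.degrees((cur-want+np.pi)%(2*np.pi)-np.pi)
    print("t",s["clock"],s["position"].round(1),"F",s["contact_force"].round(2),"w",round(s["gripper_width"],1),"->",k,t.round(1),"shift",d.round(4),"yaw",round(y,2))
E
python3 -c "
from h import *
go('nre',150);go('nre',75)"
```

```text
t 0.1 [ 261.4 -567.2  230.3] F [0.16 0.17 0.86] w 85.5 -> nre [498.1 -53.2 150. ] shift [-0.4301  0.3676  0.081 ] yaw 30.78
t 0.1 [ 261.4 -567.2  230.3] F [0.16 0.17 0.86] w 85.5 -> nre [498.1 -53.2  75. ] shift [-0.4301  0.3675  0.156 ] yaw 30.78
```

send_rows --pt "-0.036 0.031 0.007" --pt "-0.072 0.062 0.014" --pt "-0.108 0.092 0.02" --pt "-0.144 0.123 0.027" --pt "-0.18 0.154 0.034" --pt "-0.216 0.184 0.041" --pt "-0.252 0.215 0.047" --pt "-0.288 0.246 0.054" --pt "-0.324 0.277 0.061" --pt "-0.36 0.308 0.068" --pt "-0.396 0.338 0.075" --pt "-0.43 0.3675 0.081" --yaw '[3,6,9,12,15,18,21,24,27,30,30.8,30.8]' --fingers '[255,255,255,255,255,255,255,255,255,255,255,255]'

```text
clock: 1.3
position: [498.3, -51.3, 149.5]
ee_rot: [0.053, 0.999, 0.001, -0.001]
contact_force: [0.4, -0.4, 0.3]
gripper_width: 0.4
```

```bash
python3 -c "
from h import *
go('nre',60)"
```

```text
t 1.3 [498.3 -51.3 149.5] F [ 0.4  -0.45  0.27] w 0.4 -> nre [498.1 -53.2  60. ] shift [-0.0001 -0.0021  0.0895] yaw -0.01
```

send_rows --pt "0 -0.001 0.03" --pt "0 -0.002 0.06" --pt "0 -0.002 0.08" --pt "0 -0.002 0.0895" --pt "0 -0.002 0.0895" --pt "0 -0.002 0.0895" --yaw '[0,0,0,0,0,0]' --fingers '[255,255,255,255,255,255]'

```text
clock: 1.9
position: [498.6, -53.2, 60.7]
ee_rot: [0.053, 0.999, 0.001, -0.0]
contact_force: [0.7, -0.1, 0.4]
gripper_width: -0.2
```

```bash
python3 -c "
from h import *
go('nre',48);im=get_image('scene');cv2.imwrite('pics/s1.png',cv2.resize(im[130:310,150:370],None,fx=3.5,fy=3.5))"
```

```text
t 1.9 [498.6 -53.2  60.7] F [ 0.75 -0.05  0.45] w -0.2 -> nre [498.1 -53.2  48. ] shift [ 0.0005 -0.0001  0.0127] yaw -0.0
```

View pics/s1.png

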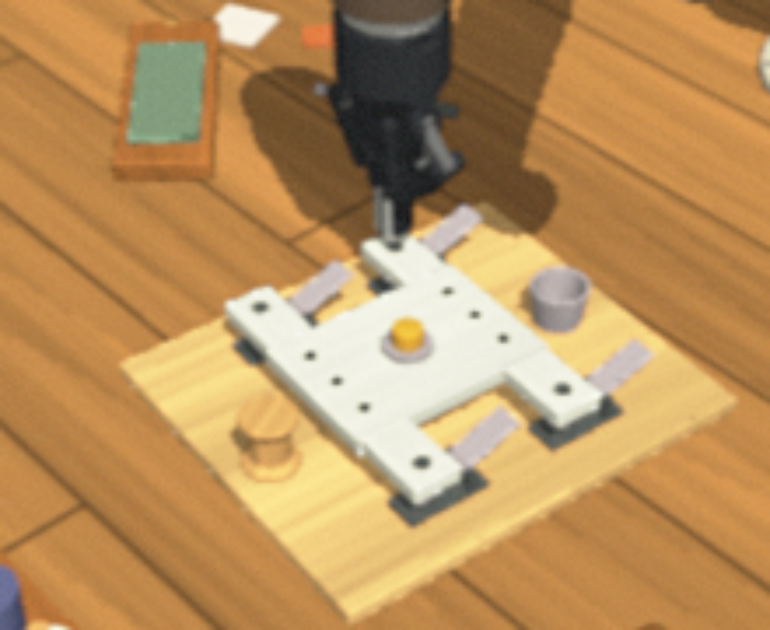

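The fingertip is just above the near-right dot, at about (397,242) in the crop, and nothing has moved. I press gently from here.

send_rows --pt "0 0 0.004" --pt "0 0 0.008" --pt "0 0 0.01" --pt "0 0 0.011" --pt "0 0 0.012" --pt "0 0 0.013" --pt "0 0 0.013" --yaw '[0,0,0,0,0,0,0]' --fingers '[255,255,255,255,255,255,255]'

```text
clock: 2.65
position: [499.0, -53.1, 48.1]
ee_rot: [0.053, 0.999, 0.001, 0.0]
contact_force: [0.7, 1.3, 0.8]
gripper_width: -0.2
```

send_rows --pt "0 0 0.001" --pt "0 0 0.001" --pt "0 0 0.001" --yaw '[0,0,0]' --fingers '[255,255,255]'

```text
clock: 2.95
position: [499.0, -53.1, 48.1]
ee_rot: [0.053, 0.999, 0.001, 0.001]
contact_force: [-3.2, 0.7, 7.3]
gripper_width: 0.2
```

send_rows --pt "0 0 0.001" --pt "0 0 0.001" --yaw '[0,0]' --fingers '[255,255]'

```text
clock: 3.15
position: [499.0, -53.1, 48.1]
ee_rot: [0.052, 0.999, 0.001, 0.001]
contact_force: [-3.1, 0.9, 8.4]
gripper_width: 0.3
```

Near-right is firm: 8.4 N and no sink. Next is far-right.

send_rows --pt "0 0 -0.01" --pt "0 0 -0.027" --pt "-0.02 0 -0.027" --pt "-0.06 0 -0.027" --pt "-0.095 0 -0.027" --pt "-0.11 0 -0.027" --pt "-0.11 0 -0.022" --pt "-0.11 0 -0.014" --pt "-0.11 0 -0.012" --pt "-0.11 0 -0.012" --yaw '[0,0,0,0,0,0,0,0,0,0]' --fingers '[255,255,255,255,255,255,255,255,255,255]'

```text
clock: 4.15
position: [607.0, -64.6, 59.6]
ee_rot: [0.052, 0.999, 0.001, -0.0]
contact_force: [-0.5, 0.5, 0.2]
gripper_width: -0.2
```

```bash
python3 -c "
from h import *
go('fre',48)"
```

```text
t 4.15 [607.  -64.6  59.6] F [-0.5   0.49  0.21] w -0.2 -> fre [607.5 -64.8  48. ] shift [-0.0005 -0.0002  0.0116] yaw 0.06
```

send_rows --pt "0 0 0.004" --pt "0 0 0.008" --pt "0 0 0.01" --pt "0 0 0.011" --pt "0 0 0.0116" --pt "0 0 0.0116" --yaw '[0,0,0,0,0,0]' --fingers '[255,255,255,255,255,255]'

```text
clock: 4.75
position: [607.1, -64.6, 48.1]
ee_rot: [0.052, 0.999, 0.001, -0.0]
contact_force: [-0.8, 0.6, 1.3]
gripper_width: -0.1
```

send_rows --pt "0 0 0.001" --pt "0 0 0.001" --pt "0 0 0.001" --yaw '[0,0,0]' --fingers '[255,255,255]'

```text
clock: 5.05
position: [607.1, -64.6, 47.7]
ee_rot: [0.052, 0.999, 0.001, -0.0]
contact_force: [-1.2, 0.4, 4.7]
gripper_width: -0.3
```

send_rows --pt "0 0 0.001" --pt "0 0 0.001" --pt "0 0 0.001" --yaw '[0,0,0]' --fingers '[255,255,255]'

```text
clock: 5.35
position: [607.2, -64.7, 47.0]
ee_rot: [0.052, 0.999, 0.001, -0.0]
contact_force: [-1.9, -0.3, 5.7]
gripper_width: -0.0
```

Far-right appears to give: it has sunk 1 mm at 5.7 N. I press on to confirm.

send_rows --pt "0 0 0.001" --pt "0 0 0.002" --pt "0 0 0.002" --pt "0 0 0.002" --yaw '[0,0,0,0]' --fingers '[255,255,255,255]'

```text
clock: 5.75
position: [607.4, -64.8, 45.6]
ee_rot: [0.052, 0.999, 0.0, 0.0]
contact_force: [-2.0, 0.0, 6.5]
gripper_width: -0.1
```

send_rows --pt "0 0 0.001" --pt "0 0 0.002" --pt "0 0 0.002" --pt "0 0 0.002" --yaw '[0,0,0,0]' --fingers '[255,255,255,255]'

```text
clock: 6.15
position: [607.6, -64.9, 44.5]
ee_rot: [0.052, 0.999, 0.0, 0.0]
contact_force: [-2.4, 0.5, 8.1]
gripper_width: -0.0
```

Far-right is the loose corner: it sank about 3.6 mm by 8 N. I release it slowly and move above the far-right tab.

send_rows --pt "0 0 -0.001" --pt "0 0 -0.002" --pt "0 0 -0.003" --pt "0 0 -0.005" --pt "0 0 -0.008" --pt "0 0 -0.02" --pt "0 0 -0.03" --pt "0.02 0 -0.03" --pt "0.05 0 -0.03" --pt "0.062 0 -0.03" --pt "0.062 0 -0.03" --pt "0.062 0 -0.03" --yaw '[0,0,0,0,0,0,0,0,0,0,0,0]' --fingers '[255,255,255,255,255,255,255,255,255,255,255,255]'

```text
clock: 7.35
position: [547.4, -58.4, 75.3]
ee_rot: [0.051, 0.999, 0.0, 0.002]
contact_force: [0.8, 0.1, 0.3]
gripper_width: -0.2
```

```bash
python3 -c "
from h import *
go('frt',56);go('frt',35.6);im=get_image('scene')
cv2.imwrite('pics/s2.png',cv2.resize(im[130:310,150:370],None,fx=3.5,fy=3.5,interpolation=cv2.INTER_CUBIC))"
```

```text
t 7.35 [547.4 -58.4  75.3] F [0.84 0.12 0.33] w -0.2 -> frt [545.9 -58.3  56. ] shift [ 0.0016 -0.0001  0.0193] yaw 0.15
t 7.35 [547.4 -58.4  75.3] F [0.84 0.12 0.33] w -0.2 -> frt [545.9 -58.3  35.6] shift [ 0.0016 -0.0001  0.0397] yaw 0.15
```

View pics/s2.png

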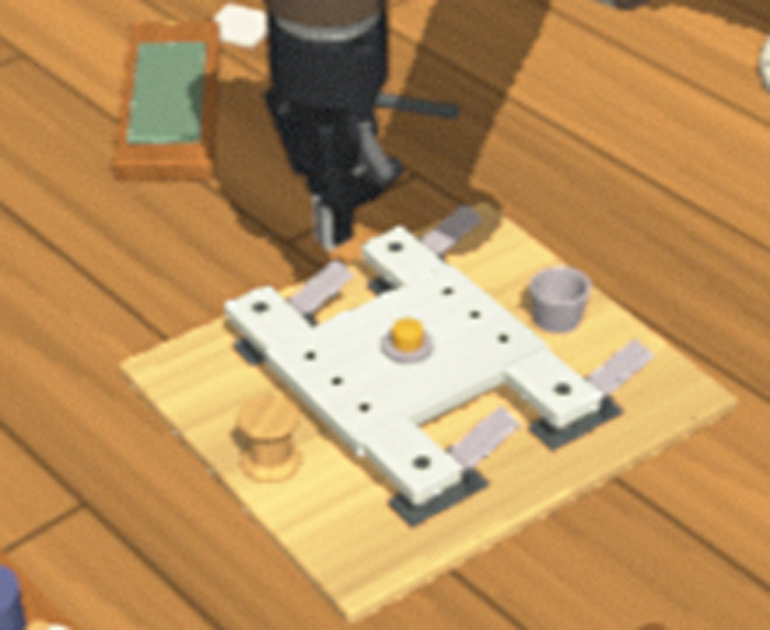

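The dots are at the same pixels as in the picture before the presses, e.g. far-left (422,462) and near-left (563,389), so the plate sprang back without shifting. The fingertip is above the far-right tab's end at about (340,245), so I press it down.

send_rows --pt "0.001 0 0.01" --pt "0.0015 0 0.018" --pt "0.0015 0 0.022" --pt "0.0015 0 0.025" --pt "0.0015 0 0.028" --pt "0.0015 0 0.031" --pt "0.0015 0 0.034" --pt "0.0015 0 0.036" --pt "0.0015 0 0.038" --pt "0.0015 0 0.039" --pt "0.0015 0 0.0395" --yaw '[0,0,0,0,0,0,0,0,0,0,0]' --fingers '[255,255,255,255,255,255,255,255,255,255,255]'

```text
clock: 8.5
position: [544.4, -58.5, 35.7]
ee_rot: [0.052, 0.999, -0.0, -0.001]
contact_force: [-4.9, 0.0, 8.6]
gripper_width: -0.1
```

send_rows --pt "0 0 0.001" --pt "0 0 0.001" --pt "0 0 0.001" --yaw '[0,0,0]' --fingers '[255,255,255]'

```text
clock: 8.8
position: [544.3, -58.5, 35.6]
ee_rot: [0.051, 0.999, -0.0, -0.001]
contact_force: [-2.9, 1.6, 8.3]
gripper_width: -0.2
```

send_rows --pt "0 0 0.001" --pt "0 0 0.002" --pt "0 0 0.003" --pt "0 0 0.003" --yaw '[0,0,0,0]' --fingers '[255,255,255,255]'

```text
clock: 9.2
position: [544.4, -58.6, 35.2]
ee_rot: [0.051, 0.999, -0.001, -0.001]
contact_force: [-6.9, 2.5, 19.3]
gripper_width: 0.1
```

The tab is hard against its stop: 19 N at z = 35.2. I retract, then press the same ear again to check.

send_rows --pt "0 0 -0.001" --pt "0 0 -0.003" --pt "0 0 -0.008" --pt "0 0 -0.02" --pt "0 0 -0.04" --pt "-0.03 0 -0.04" --pt "-0.063 0 -0.04" --pt "-0.063 0 -0.035" --pt "-0.063 0 -0.025" --pt "-0.063 0 -0.02" --pt "-0.063 0 -0.02" --yaw '[0,0,0,0,0,0,0,0,0,0,0]' --fingers '[255,255,255,255,255,255,255,255,255,255,255]'

```text
clock: 10.3
position: [605.2, -65.0, 53.8]
ee_rot: [0.051, 0.999, -0.001, -0.003]
contact_force: [0.1, 0.1, 0.3]
gripper_width: -0.1
```

```bash
python3 -c "
from h import *
go('fre',48);im=get_image('scene')
cv2.imwrite('pics/s3.png',cv2.resize(im[130:310,150:370],None,fx=3.5,fy=3.5,interpolation=cv2.INTER_CUBIC))"
```

```text
t 10.3 [605.2 -65.   53.8] F [0.08 0.11 0.28] w -0.1 -> fre [607.5 -64.8  48. ] shift [-0.0023  0.0004  0.0058] yaw 0.24
```

View pics/s3.png

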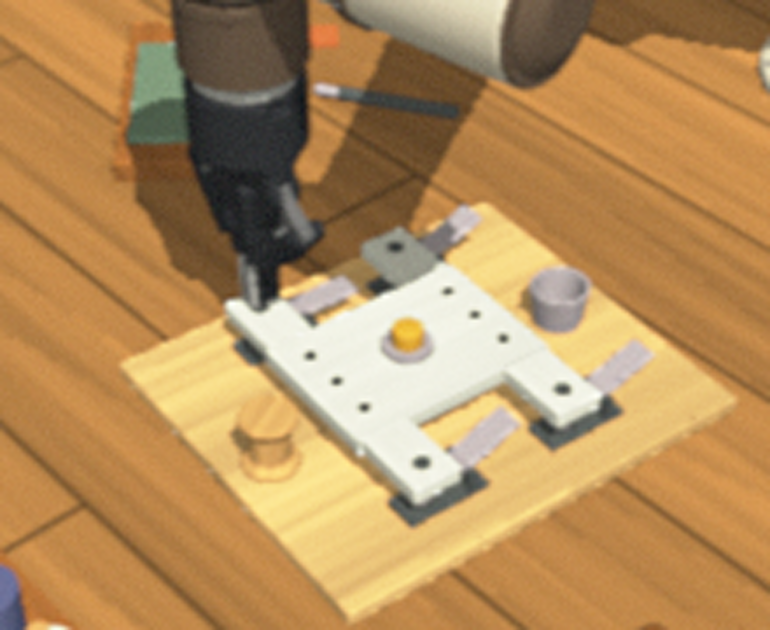

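The far-right tab now lies lower, its end at about (352,290) compared with (345,268) before. The plate dots are unmoved. Now the check press on the ear.

send_rows --pt "-0.002 0 0.003" --pt "-0.002 0 0.005" --pt "-0.002 0 0.006" --pt "-0.002 0 0.006" --yaw '[0,0,0,0]' --fingers '[255,255,255,255]'

```text
clock: 10.75
position: [607.7, -65.1, 48.4]
ee_rot: [0.051, 0.999, -0.001, -0.002]
contact_force: [-0.2, -0.3, -0.4]
gripper_width: -0.0
```

send_rows --pt "0 0 0.001" --pt "0 0 0.002" --pt "0 0 0.002" --pt "0 0 0.002" --yaw '[0,0,0,0]' --fingers '[255,255,255,255]'

```text
clock: 11.15
position: [608.0, -65.2, 47.7]
ee_rot: [0.05, 0.999, -0.001, -0.001]
contact_force: [-1.6, -0.5, 5.8]
gripper_width: -0.2
```

send_rows --pt "0 0 0.001" --pt "0 0 0.002" --pt "0 0 0.002" --pt "0 0 0.002" --yaw '[0,0,0,0]' --fingers '[255,255,255,255]'

```text
clock: 11.55
position: [608.0, -65.2, 47.6]
ee_rot: [0.05, 0.999, -0.001, -0.001]
contact_force: [-3.9, 1.2, 10.1]
gripper_width: -0.2
```

The ear is firm now: 10 N with no further sink. I retract and clear the area.

send_rows --pt "0 0 -0.001" --pt "0 0 -0.003" --pt "0 0 -0.01" --pt "0 0 -0.03" --pt "0 0 -0.07" --pt "0 0 -0.12" --pt "0 -0.03 -0.16" --pt "0.03 -0.07 -0.18" --pt "0.06 -0.11 -0.18" --pt "0.09 -0.15 -0.18" --pt "0.12 -0.19 -0.18" --pt "0.14 -0.22 -0.18" --yaw '[0,0,0,0,0,0,0,0,0,0,0,0]' --fingers '[255,255,255,255,255,255,255,255,255,255,255,255]'

```text
clock: 12.75
position: [445.1, -271.0, 229.0]
ee_rot: [0.05, 0.999, -0.001, -0.001]
contact_force: [0.4, -0.7, -0.0]
gripper_width: -0.2
```

send_rows --pt "0.02 -0.03 0" --pt "0.04 -0.06 0" --pt "0.06 -0.09 0" --pt "0.06 -0.09 0" --pt "0.06 -0.09 0" --pt "0.06 -0.09 0" --yaw '[0,0,0,0,0,0]' --fingers '[255,255,255,255,255,255]'

```text
clock: 13.35
position: [376.7, -354.2, 229.4]
ee_rot: [0.05, 0.999, -0.001, -0.001]
contact_force: [0.6, 0.6, 0.4]
gripper_width: 0.3
```

Run:
```python
from h import *
a=get_image('scene');b=get_image('top')
cv2.imwrite('pics/s4.png',cv2.resize(a[170:310,170:370],None,fx=4,fy=4,interpolation=cv2.INTER_CUBIC));cv2.imwrite('pics/t4.png',b)
im=b[...,:].astype(float); im=cv2.cvtColor(b,cv2.COLOR_BGR2GRAY).astype(float)
px=np.array([[240.89,170.47],[304.99,178.23],[235.84,209.68],[300.62,217.25]]);out=[]
for u,v in px:
    p,q=int(round(u)),int(round(v)); w=im[q-2:q+3,p-2:p+3]; w=np.clip(np.percentile(im[q-4:q+5,p-4:p+5],80)-w-20,0,None)
    yy,xx=np.mgrid[q-2:q+3,p-2:p+3]; out.append([(w*xx).sum()/w.sum(),(w*yy).sum()/w.sum()])
print("dot shift px",(np.array(out)-px).round(2).tolist()); s=read_state();print(s["clock"],s["position"],s["contact_force"])
```

```text
dot shift px [[-0.0, 0.01], [0.0, 0.0], [0.01, 0.01], [-0.01, -0.0]]
13.45 [ 376.98669256 -353.91364479  229.31898447] [-0.11159689 -0.08331653 -0.62459222]
```

View pics/s4.png

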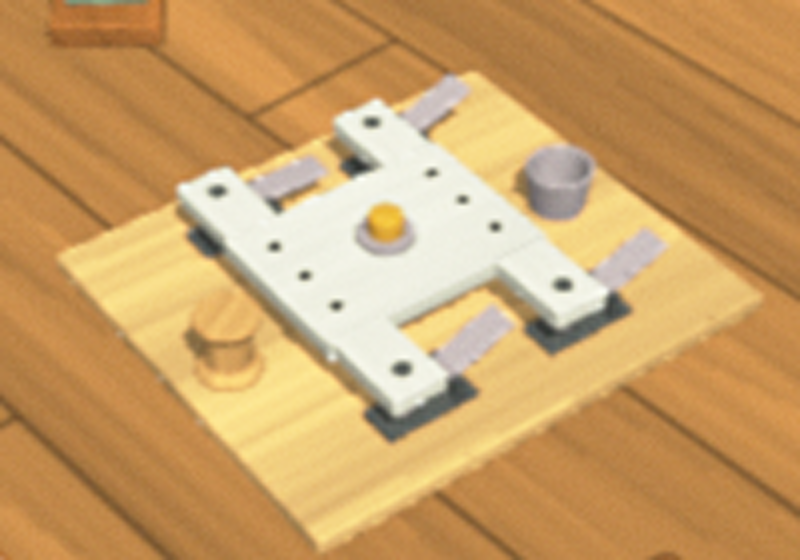

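View pics/t4.png

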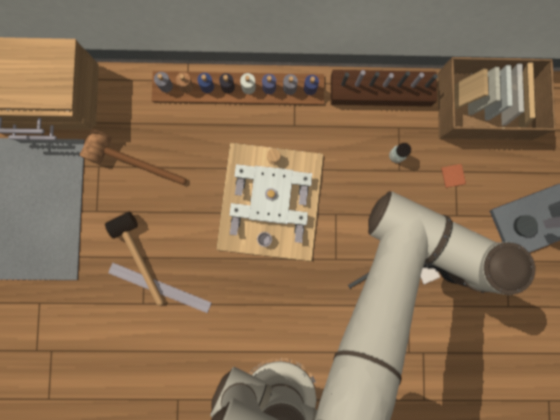

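Only the far-right tab is lower, ending at about (325,170) in the crop, with the other three still up. The dots moved less than 0.02 px and the bystanders look unmoved. I check the flat tab's end against the calibration, then hand in.

Run:
```python
from h import *
p=proj("scene",[W(-17,-80,35.6),W(-17,-100,35.6)]);print("expected flat end corners in crop",((p-[170,170])*4).round(0).tolist())
job_done()
```

```text
expected flat end corners in crop [[328.0, 168.0], [309.0, 151.0]]
the job is handed in; nothing more can be done
```

The far-right corner was the loose one. I pressed its shim tab down flat and handed the job in at about 13.5 s.

- **Finding the corner:** I pressed the near-right ear to 8.4 N and it did not sink. The far-right ear gave from about 4.7 N and sank about 3.6 mm by 8 N, then sprang back. I did not press the two left ears, since only one foot is loose and far-right had clearly given.
- **Pressing the tab:** The far-right tab went down to its stop, with the fingertip at z = 35.2–35.6 mm and 19 N. Its end in the picture matches the calculated flat position to about 1 px.
- **Last checks:**
  - Pressed again, the far-right ear was firm, with no further sink at 10 N.
  - The ear dots moved less than 0.02 px.
  - The other three tabs are still up, and the cup, spool and other visible bystanders look unmoved. In the final picture the arm hides the sharpening stone and part of the punch, though I only moved above them.
  - The arm finished clear at z = 229 mm with no contact force.

No check failed or disagreed. I did not read the shim joint angles, so the flat tab is judged from position, force and picture only.

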